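Wind back the belt tensioner and hold it

ROBOT

A 6-joint arm with a two-finger parallel gripper is mounted at the origin on the work surface. World frame = base frame: x ahead of the robot, y to its left, z up, the work surface at z = 0. Lengths are in mm, angles in rad, forces in N, time in s.
With the tool pointing down it reaches from about 225 to 725 mm from the base axis. Payload 3.1 kg.
Tool frame: the origin (TCP) lies midway between the tips of the shut fingers; the grasp point (between the pads) lies grasp_offset behind it (grasp_offset is the distance from the TCP to the grasp point, in mm); x points along the fingers, y is the direction in which the jaws open and shut, and the axes are right-handed (so a half turn about x gives the same grasp; the last joint's range is limited). The gripper opens to 85 mm and grips with 20 to 120 N. Pads are 22 mm wide; open, the fingers measure 114 mm over their backs; the gripper's body (76 mm by 85 mm) begins 54 mm behind the grasp point. The pads swing forward as they close: fully open they stand 13 mm farther back than shut.
Start: joints at [0.989, 0.048, 0.099, 1.622, 0, 1.443], TCP at [230.157, 471.853, 231.312] pointing down, gripper open.
Joint ranges: [-2.91, 2.91], [-0.99, 1.94], [-1.21, 1.42], [-2.12, 2.29], [-1.49, 1.47], [-3.14, 3.14]. Speed limits (rad/s): [2.79, 2.79, 3.14, 3.14, 3.14, 3.14].

INTERFACE

Orientations are given as a unit quaternion [x, y, z, w].
In Python, from rig import * gives the robot as it stands.
- The arm moves only by the tool servo_tool, never from a script. Its argument "commands" is a list of rows, each a list of 7 numbers: the shift along the tool's x, y, z as a fraction of full scale, then the turn, a rotation vector about the tool's x, y, z as a fraction of full scale, then the closure, from 0 (fully open) to 1 (shut). A call has 1 to 5 rows; each row shifts and turns the pose as measured when the row begins, along the tool's axes as they then stand; what a row does not reach is not made up. Full scale, the value 1, is 150 mm for a shift and 180 degrees for a turn. A row lasts 1/10 s, in which the tool goes at most 50 mm and 8.59 degrees, less where a joint would pass 70% of its speed; a pose out of reach is approached as far as the arm can. A call with a number of a shift or a turn outside -1 to 1 is refused whole. A call with a gripper value outside its range is refused whole. The fingers move at their own pace and stop on an object; "grip_force" is the grip in N (left out, the last holds). Time passes only in rows, so rows that do not move let the fingers close. It gives the time, the measured TCP pose, the force and the opening at its end, in the units of the state.
- observe(): the state, without advancing time (a new reading comes with each control period).
- camera(name): name is "scene" or "top"; returns the picture (480x640x3 uint8, red, green, blue); there is no depth.
- camera_info(name): a dict with "camera_matrix" (3x3 intrinsics, pixels), "R" (3x3) and "t" (3): a world point X has camera coordinates R X + t. Camera axes: x right, y down, z forward; pixel columns grow to the right and rows downward; lengths in mm; the calibration is good to about 2 mm. A picture is of the moment at which its call begins. camera_info takes no time and is no camera call.
- hand_in(): hands the job in, once; it reports no verdict.
Trained networks look in the newest picture that a camera, given by its name, has taken for a name from the list of things; names that differ only in an ending like _2 or _b are one class to them, and where a whole thing is asked for, a point or a joint stands for the part that bears it (a point fixed in the world has none). Each returns a list of dicts, best first, with "p" (0 to 1); they miss things now and then, are a little off and sometimes report something else, mostly with a low value. They report only what shows in the picture. A call takes as long as a camera call. They do not tell look-alikes from the thing itself.
- outline_of(camera, target): "region" (480x640 bool, what is visible of it) and "bbox" ([centre column, centre row, width, height] in pixels, round what is visible of it).
- mark_of(camera, target): "position" ([column, row] in pixels: a listed point, or the origin of a listed thing).
The state is a dict: "time": time; "q": joint angles; "joint_velocities": joint speeds; "effort": joint torques, N m; "ee_pos": TCP position; "orientation": TCP orientation; "wrist_force": force on the tool from outside, world axes, zero at the start; "ft_torque": the same for the moment, N m; "grip_width": opening from 0.0 (shut) to 1.0 (fully open).
Only numpy, scipy, OpenCV 4.12 (cv2) and the standard library are available. Lean on these libraries where they do the work, as an engineer would, in place of code of your own. Each camera call takes 0.05 s, during which the arm holds its last target. There are 200 camera calls.

TASK

On the bench is a belt tensioner whose sprung arm carries an upright post under a tall black dust cap. Lift the cap off and stand it, open end down, in the shallow parts tray without dropping it; then push the post round to swing the arm against its spring all the way to its stop and finish while still holding it there, so that a colleague can fit the belt. Leave the other things on the bench where they are.

Things in the scene. Friction and masses are not known exactly. Their poses are not given: they have to be found in the camera images.
- tensioner: belt tensioner bolted flat to the bench: steel plate 210 x 160 x 12 mm, round aluminium pivot body 72 mm across. Origin on the arm's vertical pivot axis at bench height, z up. The plate reaches 155 mm along its -x (where the arm points, roughly to the robot), 55 mm along +x, 80 mm either way in y. Two stop pins, 56 mm tall, flank the arm 63 mm from the axis
- tension_arm (a joint): angle of the sprung arm, rad: 0 at rest on the first stop, grows counter-clockwise seen from above, 0.9 at the far stop. At 0 the arm points to the tensioner's -x turned 0.45 rad clockwise (to its -x and +y), at 0.9 as far to the other side. The spring pushes back with 4.5 N at the post at rest, 8.6 N at the far stop; let go, it springs back
- post (a point): middle of the upright round steel post (20 mm thick, from 58 to 100 mm above the bench) on the arm, 110 mm from the pivot axis; goes round with the arm. The arm is flat aluminium, 25 mm wide, top at 58 mm, with a round end 60 mm across under the post, a bolt head up to 65 mm at the pivot and a black pulley below the round end
- cap_center (a point): centre (half-way up) of the loose black dust cap: a round cup 42 mm across, 52 mm tall, open below, 47 mm deep inside, 28 to 56 g. It starts over the post, rim resting on the arm 58 mm above the bench, top at 110 mm, z axis up. Nothing holds it on; lift it more than 45 mm straight up to clear the post
- dust_cap: the same dust cap; origin at the centre of its open lower rim, z towards its closed top
- tray: shallow open sheet-metal parts tray, fixed to the bench, light grey, 220 mm (its x) by 180 mm (its y) by 30 mm tall, walls and floor 4 mm thick; origin at the centre of its underside at bench height. It stands on the other side of the bench's middle line from the tensioner (left or right varies)
- wrench: open wrench, 190 mm, lying on the bench between the tray and the tensioner. Leave it alone
- wide_cap: a wider, lower black cap (64 mm across, 34 mm tall) standing on the bench near the robot: not the dust cap. Leave it alone
- grey_bottle: grey bottle, 68 mm across, 215 mm tall, at the left side. Leave it alone
- black_bottle: black bottle, 76 mm across, 225 mm tall, at the left side. Leave it alone
- jug: white jug, 110 x 150 mm, 255 mm tall, at the right side. Leave it alone
- bearing: steel bearing ring, 72 mm across, 18 mm tall, at the far edge. Leave it alone
Things that resemble listed ones, but are neither listed nor needed, are in the scene too. What is shaped like the dust_cap but pink or turquoise is not meant.

How it is judged:
By the outcome, as a careful person would: the job done as asked, in the order asked, and still so for the second after the job is handed in, while the arm keeps its last pose, push and grip.
It also fails if it takes over 64 s, if anything falls off the work surface, if the arm or the gripper's body presses on something with over 40 N, if the wrist force passes 120 N, or if a joint passes its speed limit or range.

## Working session

There is one attempt and no reset: what is moved stays moved. The work goes in short steps, Python scripts to look and compute and a tool call to move; the robot and the scene stay as the last step left them, time stands still between calls to the robot, and variables do not carry over. Pictures are saved under pics/ and viewed, about 8 in all and at most 12, crops included, and the job is handed in when it is done.

Besides the shell and the picture viewer there is one more tool, called after "Call:" by a JSON object that holds its "api" and its "payload". servo_tool: Moves the arm, as the interface text tells. Shift numbers are shares of 150 mm and turn numbers shares of 180 degrees, none past 1 either way. Its arguments: {"type":"object","properties":{"commands":{"type":"array"},"grip_force":{"type":"number"}},"required":["commands"]}

```bash
mkdir -p pics
cat > h.py <<'E'
from rig import *
import numpy as np, cv2
from scipy.spatial.transform import Rotation as R
def ray(cam,px,z):
    i=camera_info(cam);K=np.array(i["camera_matrix"]);Rm=np.array(i["R"]);t=np.array(i["t"])
    d=Rm.T@np.linalg.solve(K,[px[0],px[1],1.]);c=-Rm.T@t
    return c+d*(z-c[2])/d[2]
def proj(cam,X):
    i=camera_info(cam);p=np.array(i["camera_matrix"])@(np.array(i["R"])@np.array(X,float)+np.array(i["t"]));return p[:2]/p[2]
def tri(pa,pb):
    A=[];b=[]
    for cam,px in (("scene",pa),("top",pb)):
        i=camera_info(cam);K=np.array(i["camera_matrix"]);P=K@np.c_[np.array(i["R"]),np.array(i["t"])]
        for k in (0,1):
            r=P[k]-px[k]*P[2];A.append(r[:3]);b.append(-r[3])
    return np.linalg.lstsq(np.array(A),np.array(b),rcond=None)[0]
E
python3 - <<'E'
from h import *
ims={c:camera(c) for c in("scene","top")}
for c in ims: cv2.imwrite(f"pics/{c}0.png",ims[c][:,:,::-1])
np.set_printoptions(precision=1,suppress=True)
for c in ims:
    i=camera_info(c);print(c,-np.array(i["R"]).T@np.array(i["t"]))
H={"cap_center":84,"dust_cap":58,"tensioner":0,"tray":0,"post":79}
for n,z in H.items():
    for c in ims:
        for m in mark_of(c,n)[:3]:
            print(n,c,round(m["p"],2),np.array(m["position"]),ray(c,m["position"],z))
s=observe();print(s["ee_pos"],s["orientation"],s["time"],s["grip_width"],R.from_quat(s["orientation"]).as_matrix())
try: print(grasp_offset)
except Exception as e: print(e)
E
```

```text
scene [1238.   137.4  844.6]
top [ 438.5  -13.1 1741.4]
cap_center scene 0.78 [296.  204.1] [421.5 -91.6  84. ]
cap_center scene 0.69 [292.7 226.8] [504.7 -78.5  84. ]
cap_center scene 0.68 [255.  190.6] [ 394.6 -212.5   84. ]
cap_center top 0.69 [388.6 303.6] [ 355.4 -222.3   84. ]
cap_center top 0.67 [395.2 265.2] [ 472.2 -245.4   84. ]
cap_center top 0.56 [346.7 301.6] [363.3 -94.4  84. ]
dust_cap scene 0.87 [291.  232.2] [499.4 -85.2  58. ]
dust_cap scene 0.71 [295.4 214. ] [431.7 -91.2  58. ]
dust_cap scene 0.64 [237.  210.3] [ 453.7 -245.6   58. ]
dust_cap top 0.74 [392.5 266.6] [ 468.5 -240.6   58. ]
dust_cap top 0.69 [386.6 306.1] [ 346.4 -219.1   58. ]
dust_cap top 0.54 [346.8 273.3] [449.9 -97.8  58. ]
tensioner scene 0.93 [219.4 254.8] [ 566.5 -260.4    0. ]
tensioner top 0.78 [395.1 235.9] [ 568.7 -259.4    0. ]
tray scene 0.74 [390.3 283.2] [558.3 181.1   0. ]
tray top 0.69 [261.9 238.8] [566.3 172.7   0. ]
post scene 0.88 [236.1 208.2] [ 467.6 -240.3   79. ]
post scene 0.68 [525.5 267.8] [505.6 478.2  79. ]
post top 0.68 [396.4 270.4] [ 456.3 -249.4   79. ]
[230.2 471.8 231.3] [ 0.2  0.7 -0.2  0.7] 0.6 0.9966438081191488 [[-0.   0.4  0.9]
 [ 0.   0.9 -0.4]
 [-1.   0.  -0. ]]
18.700000000000003
```

View pics/scene0.png

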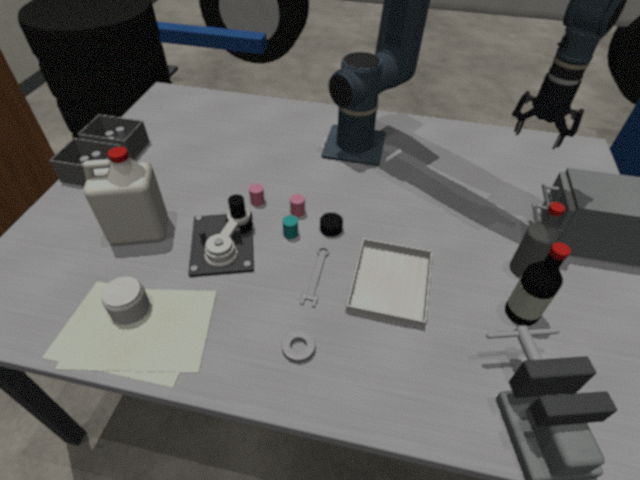

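View pics/top0.png

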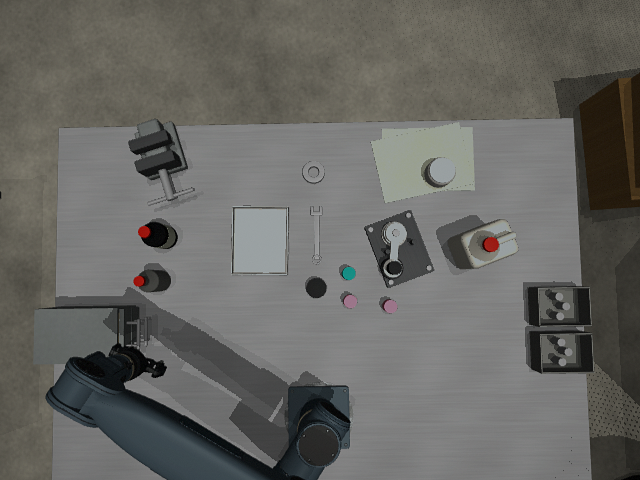

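The scene view shows the tensioner with the cap at about (237,207) and the tray at about (390,283). In the top view the cap is at about (394,267) and the tray at (261,240). The pink and turquoise caps and the wide cap stand between the two. Next I'll refine the tensioner and cap positions.

Run:
```python
from h import *
np.set_printoptions(precision=1,suppress=True)
a=camera("scene");b=camera("top")
for n in("cap_center","dust_cap","tensioner","tray","tension_arm"):
  for c in("scene","top"):
    for o in outline_of(c,n)[:4]:
      bb=np.array(o["bbox"]); 
      print(n,c,round(o["p"],2),bb, o["region"].sum(), (cv2.minAreaRect(np.argwhere(o["region"])[:,::-1].astype(np.float32)) if n in("tray","tensioner") else ""))
print("tri",tri([237,206],[394,267]))
print("tens tri",tri([219.4,254.8],[395.1,235.9]))
def crop(im,x,y,w=45,s=8): return cv2.resize(im[y-w:y+w,x-w:x+w],None,fx=s*.55,fy=s*.55*1,interpolation=cv2.INTER_CUBIC)
out=np.hstack([crop(a,225,235),crop(b,395,250)])
cv2.imwrite("pics/c1.png",out[:,:,::-1])
```

```text
cap_center scene 0.89 [237.2 205.7  21.3  28.4] 378 
cap_center scene 0.88 [290.  226.   16.   23.4] 335 
cap_center scene 0.82 [258.9 195.1  15.8  27.1] 334 
cap_center scene 0.6 [298.3 206.4  17.4  23.4] 314 
cap_center top 0.74 [391.6 268.1  15.7  19.2] 206 
cap_center top 0.69 [390.4 304.6  18.2  16. ] 146 
cap_center top 0.67 [348.4 273.4  14.4  14.8] 179 
cap_center top 0.63 [349.6 302.   14.2   9.6] 152 
dust_cap scene 0.87 [235.6 206.2  18.8  28.5] 374 
dust_cap scene 0.85 [257.9 193.9  17.2  21.2] 291 
dust_cap scene 0.61 [291.2 227.3  13.4  27.5] 358 
dust_cap scene 0.55 [298.  205.8  19.8  25.6] 289 
dust_cap top 0.71 [390.4 306.3  16.7  10.6] 136 
dust_cap top 0.66 [315.4 170.8  20.6  19.9] 296 
dust_cap top 0.54 [395.2 268.   12.2  18.2] 172 
dust_cap top 0.46 [348.7 302.1  15.8  12.6] 133 
tensioner scene 0.83 [219.9 241.9  62.9  66.4] 3663 ((220.45126342773438, 242.2819366455078), (64.46844482421875, 65.30778503417969), 87.70938873291016)
tensioner top 0.88 [400.6 250.2  67.5  79.3] 3130 ((399.066162109375, 248.6448974609375), (66.70121002197266, 50.845516204833984), 69.04422760009766)
tensioner top 0.45 [316.8 234.3  11.2  59.1] 327 ((316.0, 234.5), (57.0, 10.0), 90.0)
tray scene 0.9 [388.8 283.2  84.   93.7] 6052 ((391.922607421875, 282.5792541503906), (81.51695251464844, 79.05976867675781), 10.619654655456543)
tray scene 0.38 [229.8 232.9  50.9  45.1] 1020 ((228.25, 231.75), (28.284269332885742, 58.68986129760742), 45.0)
tray top 0.94 [260.2 239.4  59.7  65.5] 3880 ((259.5, 240.0), (68.0, 57.0), 90.0)
tension_arm scene 0.62 [230.8 232.4  43.3  41.1] 893 
tension_arm top 0.58 [394.  250.9  25.4  56.5] 671 
tri [ 466.2 -240.    85.6]
tens tri [ 568.6 -259.1    2.6]
```

View pics/c1.png

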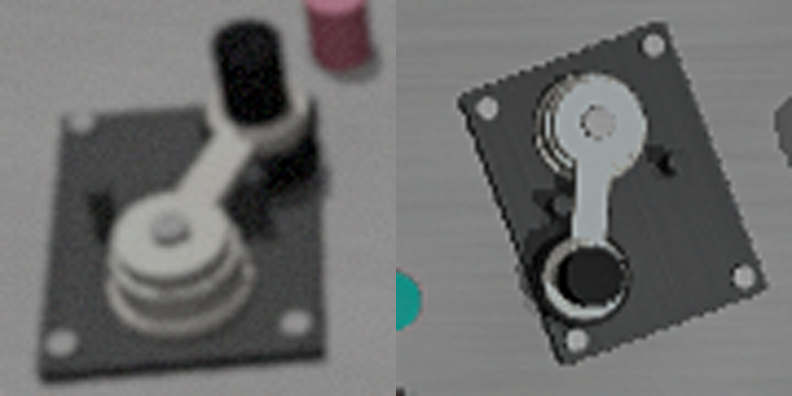

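The crops show the cap over the post: its top is at about (236.8,199) in the scene view and (394.5,267.5) in the top view. The pivot bolt is at scene (218.6,241.8), top (395.9,232.5), and the rest-side stop pin lies left of the arm in the top view.

Run:
```python
from h import *
np.set_printoptions(precision=1,suppress=True)
print("captop",ray("scene",[236.6,198.8],110),ray("top",[394.2,267.2],110),tri([236.6,198.8],[394.2,267.2]))
print("bolt",ray("scene",[218.4,241.5],65),ray("top",[395.6,232.2],65),tri([218.4,241.5],[395.6,232.2]))
for c in [(469,101),(665,22),(765,288),(566,363)]: print("corner",ray("top",[350+(c[0]-396)/4.4-.4,205+c[1]/4.4-.4],12))
print("tray",ray("top",[260,239.9],30),ray("top",[260,239.9],0), ray("scene",[391,282.5],20))
s=observe();print(s["ee_pos"],s["q"],s["time"])
```

```text
captop [ 465.  -235.9  110. ] [ 465.7 -238.6  110. ] [ 465.4 -237.6  110. ]
bolt [ 577.8 -248.1   65. ] [ 575.4 -252.1   65. ] [ 575.3 -251.5   61.6]
corner [ 596.3 -165.4   12. ]
corner [ 652.1 -310.3   12. ]
corner [ 456.3 -377.3   12. ]
corner [ 404.2 -231.5   12. ]
tray [560.7 175.6  30. ] [562.8 178.9   0. ] [571.9 181.5  20. ]
[230.2 471.8 231.3] [ 1.   0.   0.1  1.6 -0.   1.4] 1.2
```

Call:
{"api": "servo_tool", "payload": {"commands": [[0, 0, 0, -0.048, 0, 0, 0], [0, 0, 0, -0.048, 0, 0, 0], [0, 0, 0, -0.048, 0, 0, 0], [0, 0, 0, -0.048, 0, 0, 0], [0, 0, 0, -0.048, 0, 0, 0]]}}

```text
time: 1.7
ee_pos: [230.2, 471.8, 231.3]
orientation: [-0.107, 0.699, 0.106, 0.699]
wrist_force: [1.3, 0.9, -0.9]
grip_width: 1.001
```

```bash
cat >> h.py <<'E'
np.set_printoptions(precision=3,suppress=True)
def go(x,y,z,yaw=109):
    s=observe();M=R.from_quat(s["orientation"]);d=np.array([x,y,z])-s["ee_pos"]
    f=M.inv().apply(d)/150
    Y=np.array([np.cos(np.radians(yaw)),np.sin(np.radians(yaw)),0]);X=np.array([0,0,-1.])
    T=R.from_matrix(np.c_[X,Y,np.cross(X,Y)])
    print("pos",s["ee_pos"],"t",s["time"],"dist",np.linalg.norm(d),"rows",np.linalg.norm(d)/50,"frac",f,"turn",(M.inv()*T).as_rotvec()/np.pi,"grip",s["grip_width"],"F",s["wrist_force"],"q",np.array(s["q"]))
E
python3 -c "
from h import *
go(465,-238,231)"
```

```text
pos [230.169 471.838 231.292] t 1.7 dist 747.6734439643599 rows 14.953468879287197 frac [ 0.002 -4.984  0.085] turn [-0.009  0.     0.   ] grip 1.0012759047428461 F [ 1.28   0.871 -0.856] q [ 0.989  0.048  0.099  1.622 -0.     0.687]
```

Call:
{"api": "servo_tool", "payload": {"commands": [[0, -0.333, 0.006, -0.009, 0, 0, 0], [0, -0.333, 0.006, 0, 0, 0, 0], [0, -0.333, 0.006, 0, 0, 0, 0], [0, -0.333, 0.006, 0, 0, 0, 0], [0, -0.333, 0.006, 0, 0, 0, 0]]}}

```text
time: 2.2
ee_pos: [315.3, 238.2, 228.5]
orientation: [-0.123, 0.697, 0.122, 0.696]
wrist_force: [1.7, 0.3, 0.2]
grip_width: 1.0
```

Call:
{"api": "servo_tool", "payload": {"commands": [[0, -0.333, 0.006, 0, 0, 0, 0], [0, -0.333, 0.006, 0, 0, 0, 0], [0, -0.333, 0.006, 0, 0, 0, 0], [0, -0.333, 0.006, 0, 0, 0, 0], [0, -0.333, 0.006, 0, 0, 0, 0]]}}

```text
time: 2.7
ee_pos: [403.9, 3.9, 230.2]
orientation: [-0.123, 0.694, 0.123, 0.699]
wrist_force: [1.1, 1.1, 1.1]
grip_width: 0.997
```

```bash
python3 -c "
from h import *
go(465.5,-238,180)"
```

```text
pos [403.886   3.874 230.186] t 2.7 dist 254.59367076831973 rows 5.091873415366394 frac [ 0.336 -1.655 -0.17 ] turn [0.006 0.002 0.001] grip 0.9969444487054742 F [1.088 1.119 1.127] q [-0.158 -0.275 -0.198  1.641  0.002 -0.508]
```

Call:
{"api": "servo_tool", "payload": {"commands": [[0.066, -0.325, -0.034, 0.006, 0, 0, 0], [0.066, -0.325, -0.034, 0, 0, 0, 0], [0.066, -0.325, -0.034, 0, 0, 0, 0], [0.066, -0.325, -0.034, 0, 0, 0, 0], [0.05, -0.3, -0.034, 0, 0, 0, 0]]}}

```text
time: 3.2
ee_pos: [459.5, -234.2, 186.6]
orientation: [-0.117, 0.692, 0.114, 0.703]
wrist_force: [0.3, -0.2, 0.6]
grip_width: 1.001
```

Run:
```python
from h import *
go(465.5,-238,68)
a=camera("scene");b=camera("top")
def crop(im,x,y,w=45,s=4.4): return cv2.resize(im[y-w:y+w,x-w:x+w],None,fx=s,fy=s,interpolation=cv2.INTER_CUBIC)
cv2.imwrite("pics/c2.png",np.hstack([crop(a,230,200),crop(b,395,260)])[:,:,::-1])
```

```text
pos [ 459.454 -234.15   186.646] t 3.2 dist 118.86215591800102 rows 2.3772431183600204 frac [ 0.792 -0.032  0.018] turn [-0.001  0.005  0.002] grip 1.0011735741023893 F [ 0.295 -0.187  0.613] q [-0.607  0.001 -0.037  1.518  0.008 -0.934]
```

View pics/c2.png

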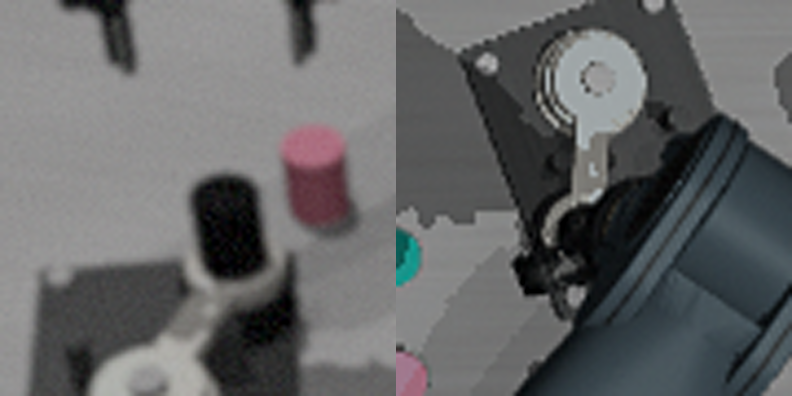

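The crop shows the open fingers straddling the black cap from above, with the tips at crop pixels (122,70) and (300,60) and the cap at (228,225). I'll align over it and descend.

Call:
{"api": "servo_tool", "payload": {"commands": [[0.1, -0.032, 0.018, 0, 0.005, 0.002, 0], [0.2, 0, 0, 0, 0, 0, 0], [0.2, 0, 0, 0, 0, 0, 0]]}}

```text
time: 3.6
ee_pos: [466.5, -243.9, 113.3]
orientation: [-0.114, 0.697, 0.11, 0.7]
wrist_force: [0.2, 0.0, 0.4]
grip_width: 1.0
```

```bash
python3 -c "
from h import *
go(465.5,-238,68)"
```

```text
pos [ 466.514 -243.91   113.32 ] t 3.6 dist 45.715007616482886 rows 0.9143001523296577 frac [0.302 0.042 0.005] turn [-0.004  0.001  0.002] grip 1.0000270050663325 F [0.168 0.025 0.436] q [-0.608  0.05  -0.133  1.38  -0.002 -0.926]
```

Call:
{"api": "servo_tool", "payload": {"commands": [[0.03, 0.042, 0.005, -0.004, 0, 0.002, 0], [0.12, 0, 0, 0, 0, 0, 0], [0.12, 0, 0, 0, 0, 0, 0], [0, 0, 0, 0, 0, 0, 0]]}}

```text
time: 4.0
ee_pos: [462.9, -232.1, 70.4]
orientation: [-0.116, 0.698, 0.121, 0.697]
wrist_force: [0.8, 0.5, -0.9]
grip_width: 0.999
```

```bash
python3 -c "
from h import *
go(465.5,-238,68)"
```

```text
pos [ 462.85  -232.139   70.39 ] t 4.0 dist 6.861910881453573 rows 0.13723821762907146 frac [ 0.016 -0.043  0.004] turn [ 0.001 -0.    -0.002] grip 0.9994545186343268 F [ 0.77   0.546 -0.887] q [-0.597  0.062 -0.207  1.307  0.004 -0.933]
```

Call:
{"api": "servo_tool", "payload": {"commands": [[0.016, -0.03, 0.004, 0, 0, 0, 0], [0, 0, 0, 0, 0, 0, 0]]}}

```text
time: 4.2
ee_pos: [466.3, -236.0, 70.9]
orientation: [-0.117, 0.697, 0.12, 0.697]
wrist_force: [-0.6, -0.0, 0.4]
grip_width: 1.002
```

```bash
python3 -c "
from h import *
go(465.5,-238,68)"
```

```text
pos [ 466.264 -236.045   70.906] t 4.2 dist 3.585124984877888 rows 0.07170249969755776 frac [ 0.019 -0.011 -0.009] turn [ 0.002  0.001 -0.001] grip 1.001854581823961 F [-0.611 -0.032  0.412] q [-0.6    0.071 -0.197  1.306  0.004 -0.937]
```

Within about 2 mm of the target, so I'll close gently.

Call:
{"api": "servo_tool", "payload": {"commands": [[0.01, -0.01, 0, 0, 0, 0, 1], [0, 0, 0, 0, 0, 0, 1], [0, 0, 0, 0, 0, 0, 1], [0, 0, 0, 0, 0, 0, 1], [0, 0, 0, 0, 0, 0, 1]], "grip_force": 30}}

```text
time: 4.7
ee_pos: [469.2, -239.1, 73.6]
orientation: [-0.119, 0.695, 0.119, 0.699]
wrist_force: [-0.0, 0.0, 0.6]
grip_width: 0.476
```

Call:
{"api": "servo_tool", "payload": {"commands": [[0, 0, 0, 0, 0, 0, 1], [0, 0, 0, 0, 0, 0, 1], [0, 0, 0, 0, 0, 0, 1]]}}

```text
time: 5.0
ee_pos: [468.9, -239.0, 73.2]
orientation: [-0.118, 0.695, 0.119, 0.699]
wrist_force: [0.3, 0.7, -0.1]
grip_width: 0.476
```

```bash
python3 -c "
from h import *
go(465.5,-238,180)"
```

```text
pos [ 468.897 -238.975   73.229] t 5.0 dist 106.82930171197235 rows 2.136586034239447 frac [-0.712  0.014 -0.015] turn [0.002 0.002 0.   ] grip 0.47553145936781027 F [ 0.267  0.679 -0.076] q [-0.601  0.072 -0.191  1.305  0.004 -0.939]
```

Call:
{"api": "servo_tool", "payload": {"commands": [[-0.1, 0, 0, 0, 0, 0, 1], [-0.15, 0, 0, 0, 0, 0, 1], [-0.2, 0, 0, 0, 0, 0, 1], [-0.2, 0, 0, 0, 0, 0, 1], [-0.2, 0, 0, 0, 0, 0, 1]]}}

```text
time: 5.5
ee_pos: [464.7, -236.8, 202.0]
orientation: [-0.115, 0.698, 0.122, 0.696]
wrist_force: [0.3, -0.7, 0.0]
grip_width: 0.477
```

Run:
```python
from h import *
go(550,176,200)
a=camera("scene")
cv2.imwrite("pics/c3.png",cv2.resize(a[120:300,150:330],None,fx=3,fy=3)[:,:,::-1])
```

```text
pos [ 464.736 -236.839  202.041] t 5.5 dist 421.55651373122674 rows 8.431130274624534 frac [0.034 2.409 1.448] turn [ 0.002 -0.001 -0.003] grip 0.47713453360432595 F [ 0.343 -0.67   0.004] q [-0.603  0.043  0.036  1.572  0.004 -0.94 ]
```

View pics/c3.png

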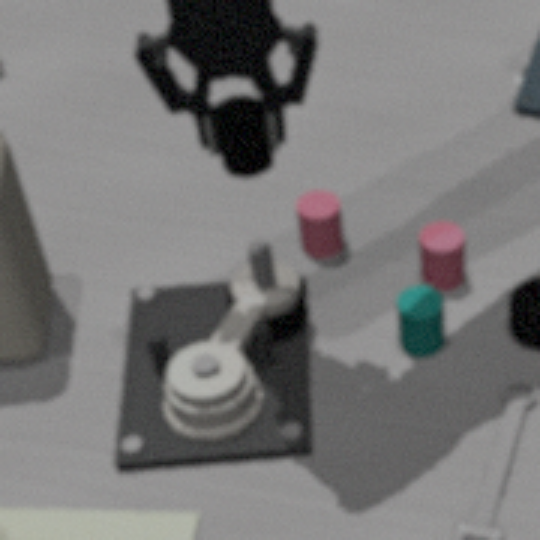

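The cap is held between the fingers at crop (240,135), the bare post shows at (262,262), and the arm is at rest. I'll carry the cap to the tray.

Call:
{"api": "servo_tool", "payload": {"commands": [[0, 0.2, 0.12, 0, 0, 0, 1], [0, 0.27, 0.162, 0, 0, 0, 1], [0, 0.27, 0.162, 0, 0, 0, 1], [0, 0.27, 0.162, 0, 0, 0, 1], [0, 0.27, 0.162, 0, 0, 0, 1]]}}

```text
time: 6.05
ee_pos: [517.7, -20.8, 219.3]
orientation: [-0.117, 0.691, 0.11, 0.704]
wrist_force: [0.6, -1.0, -0.9]
grip_width: 0.474
```

```bash
python3 -c "
from h import *
go(550,176,180)"
```

```text
pos [517.682 -20.769 219.301] t 6.05 dist 203.24126444952267 rows 4.064825288990454 frac [0.257 1.179 0.617] turn [-0.003  0.005  0.004] grip 0.47377875979221 F [ 0.579 -1.05  -0.945] q [-0.168  0.004  0.031  1.576 -0.003 -0.491]
```

Call:
{"api": "servo_tool", "payload": {"commands": [[0.055, 0.26, 0.136, -0.003, 0.005, 0.004, 1], [0.055, 0.26, 0.136, 0, 0, 0, 1], [0.055, 0.26, 0.136, 0, 0, 0, 1], [0.055, 0.2, 0.105, 0, 0, 0, 1], [0, 0, 0, 0, 0, 0, 1]]}}

```text
time: 6.55
ee_pos: [545.1, 156.0, 191.8]
orientation: [-0.12, 0.693, 0.12, 0.701]
wrist_force: [-0.8, -0.2, 0.0]
grip_width: 0.478
```

```bash
python3 -c "
from h import *
go(550,176,60)"
```

```text
pos [545.134 155.982 191.841] t 6.55 dist 133.44089745594712 rows 2.6688179491189423 frac [0.88  0.116 0.065] turn [0.003 0.004 0.001] grip 0.4775771528747677 F [-0.847 -0.187  0.046] q [ 0.16   0.139  0.118  1.539  0.    -0.181]
```

Call:
{"api": "servo_tool", "payload": {"commands": [[0.1, 0.11, 0.065, 0.003, 0.004, 0.001, 1], [0.25, 0, 0, 0, 0, 0, 1], [0.25, 0, 0, 0, 0, 0, 1], [0.2, 0, 0, 0, 0, 0, 1], [0, 0, 0, 0, 0, 0, 1]]}}

```text
time: 7.05
ee_pos: [552.8, 175.4, 76.0]
orientation: [-0.118, 0.694, 0.117, 0.7]
wrist_force: [-1.3, -1.4, -0.7]
grip_width: 0.476
```

```bash
python3 -c "
from h import *
go(550,176,24)"
```

```text
pos [552.807 175.431  75.961] t 7.05 dist 52.03987850787424 rows 1.0407975701574848 frac [ 0.346  0.011 -0.019] turn [0.001 0.003 0.001] grip 0.47556250481079576 F [-1.297 -1.367 -0.683] q [ 0.192  0.202 -0.042  1.318 -0.001 -0.141]
```

Call:
{"api": "servo_tool", "payload": {"commands": [[0.15, 0, 0, 0, 0.003, 0, 1], [0.13, 0, 0, 0, 0, 0, 1], [0.04, 0, 0, 0, 0, 0, 1], [0, 0, 0, 0, 0, 0, 1]]}}

```text
time: 7.45
ee_pos: [557.7, 173.7, 35.4]
orientation: [-0.117, 0.694, 0.115, 0.701]
wrist_force: [0.2, 0.5, -0.3]
grip_width: 0.474
```

```bash
python3 -c "
from h import *
go(550,176,19)"
```

```text
pos [557.698 173.677  35.436] t 7.45 dist 18.297772760063477 rows 0.36595545520126954 frac [ 0.109  0.032 -0.044] turn [-0.     0.003  0.001] grip 0.47427847072886237 F [ 0.234  0.52  -0.329] q [ 0.189  0.237 -0.083  1.242 -0.004 -0.142]
```

Call:
{"api": "servo_tool", "payload": {"commands": [[0.06, 0, 0, 0, 0.003, 0, 1], [0.03, 0, 0, 0, 0, 0, 1], [0, 0, 0, 0, 0, 0, 1]]}}

```text
time: 7.75
ee_pos: [561.4, 173.7, 26.4]
orientation: [-0.118, 0.695, 0.114, 0.7]
wrist_force: [0.3, 1.0, -0.3]
grip_width: 0.475
```

Call:
{"api": "servo_tool", "payload": {"commands": [[0.02, 0, 0, 0, 0, 0, 1], [0, 0, 0, 0, 0, 0, 1]]}}

```text
time: 7.95
ee_pos: [562.1, 173.9, 24.2]
orientation: [-0.118, 0.695, 0.114, 0.7]
wrist_force: [1.1, 0.2, 0.8]
grip_width: 0.478
```

Call:
{"api": "servo_tool", "payload": {"commands": [[0.01, 0, 0, 0, 0, 0, 1], [0, 0, 0, 0, 0, 0, 1]]}}

```text
time: 8.15
ee_pos: [562.3, 174.0, 22.9]
orientation: [-0.118, 0.694, 0.114, 0.701]
wrist_force: [0.4, -0.0, -0.2]
grip_width: 0.477
```

Call:
{"api": "servo_tool", "payload": {"commands": [[0.013, 0, 0, 0, 0.003, 0, 1], [0, 0, 0, 0, 0, 0, 1]]}}

```text
time: 8.35
ee_pos: [562.2, 174.0, 20.9]
orientation: [-0.119, 0.698, 0.114, 0.697]
wrist_force: [-0.5, 0.8, 0.1]
grip_width: 0.481
```

Call:
{"api": "servo_tool", "payload": {"commands": [[0.013, 0, 0, 0, 0, 0, 1], [0, 0, 0, 0, 0, 0, 1]]}}

```text
time: 8.55
ee_pos: [562.7, 174.2, 19.2]
orientation: [-0.119, 0.698, 0.114, 0.697]
wrist_force: [-0.4, 0.5, -0.8]
grip_width: 0.478
```

Call:
{"api": "servo_tool", "payload": {"commands": [[0.013, 0, 0, 0, 0, 0, 1], [0, 0, 0, 0, 0, 0, 1]]}}

```text
time: 8.75
ee_pos: [563.1, 174.2, 19.5]
orientation: [-0.119, 0.697, 0.114, 0.698]
wrist_force: [0.7, 0.3, -0.5]
grip_width: 0.476
```

Call:
{"api": "servo_tool", "payload": {"commands": [[0.013, 0, 0, 0, 0, 0, 1], [0, 0, 0, 0, 0, 0, 1]]}}

```text
time: 8.95
ee_pos: [563.8, 174.4, 19.2]
orientation: [-0.119, 0.697, 0.114, 0.698]
wrist_force: [0.5, -0.4, -0.5]
grip_width: 0.481
```

Call:
{"api": "servo_tool", "payload": {"commands": [[0.013, 0, 0, 0, 0, 0, 1], [0, 0, 0, 0, 0, 0, 1]]}}

```text
time: 9.15
ee_pos: [564.2, 174.5, 19.2]
orientation: [-0.119, 0.696, 0.114, 0.699]
wrist_force: [0.6, -0.5, -0.0]
grip_width: 0.475
```

Call:
{"api": "servo_tool", "payload": {"commands": [[0.03, 0, 0, 0, 0, 0, 1], [0, 0, 0, 0, 0, 0, 1]]}}

```text
time: 9.35
ee_pos: [565.2, 174.8, 19.9]
orientation: [-0.119, 0.695, 0.114, 0.7]
wrist_force: [-0.4, 0.6, -1.6]
grip_width: 0.48
```

Run:
```python
from h import *
go(550,176,19)
a=camera("scene")
cv2.imwrite("pics/c4.png",cv2.resize(a[180:340,320:480],None,fx=4,fy=4,interpolation=cv2.INTER_CUBIC)[:,:,::-1][:600])
```

```text
pos [565.225 174.838  19.896] t 9.35 dist 15.29581987178876 rows 0.3059163974357752 frac [ 0.005  0.04  -0.094] turn [-0.     0.002  0.002] grip 0.47978700783024325 F [-0.434  0.581 -1.616] q [ 0.19   0.27  -0.076  1.218 -0.006 -0.141]
```

View pics/c4.png

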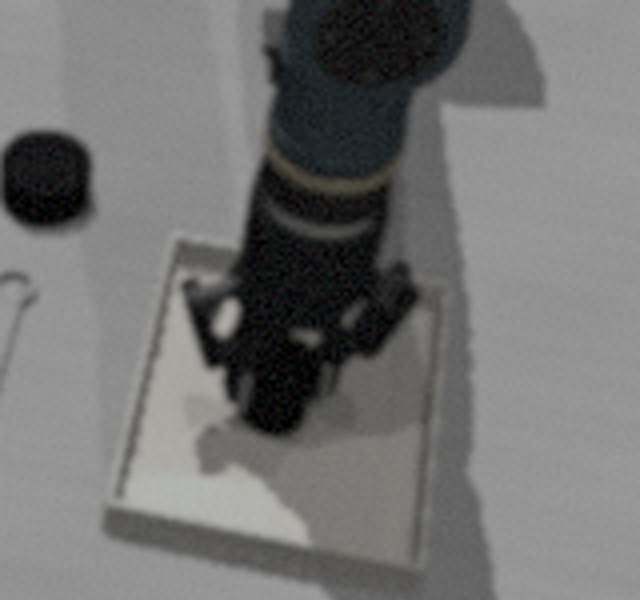

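The cap is on the tray floor near the middle, at crop (280,400). TCP z has stalled at 19 mm, which is the height predicted for contact. I'll release slowly.

Call:
{"api": "servo_tool", "payload": {"commands": [[-0.005, 0, 0, 0, 0, 0, 0.4], [0, 0, 0, 0, 0, 0, 0.4], [0, 0, 0, 0, 0, 0, 0.2], [0, 0, 0, 0, 0, 0, 0.1], [0, 0, 0, 0, 0, 0, 0.1]]}}

```text
time: 9.9
ee_pos: [563.8, 174.5, 16.7]
orientation: [-0.119, 0.696, 0.114, 0.699]
wrist_force: [-0.4, -0.1, 0.1]
grip_width: 0.901
```

Call:
{"api": "servo_tool", "payload": {"commands": [[0, 0, 0, 0, 0, 0, 0.1], [-0.1, 0, 0, 0, 0, 0, 0.1], [-0.2, 0, 0, 0, 0, 0, 0.1], [-0.3, 0, 0, 0, 0, 0, 0.1], [-0.3, 0, 0, 0, 0, 0, 0.1]]}}

```text
time: 10.4
ee_pos: [556.7, 173.9, 147.8]
orientation: [-0.119, 0.703, 0.114, 0.692]
wrist_force: [1.2, -0.0, -0.2]
grip_width: 0.904
```

Run:
```python
from h import *
go(465,-252,200)
a=camera("scene")
cv2.imwrite("pics/c5.png",cv2.resize(a[180:340,320:480],None,fx=3,fy=3,interpolation=cv2.INTER_CUBIC)[:,:,::-1])
```

```text
pos [556.711 173.941 147.762] t 10.4 dist 438.82254112367985 rows 8.776450822473597 frac [-0.312 -2.489 -1.505] turn [-0.    -0.006  0.001] grip 0.9037821159606416 F [ 1.158 -0.026 -0.195] q [ 0.191  0.216  0.118  1.49  -0.006 -0.139]
```

View pics/c5.png

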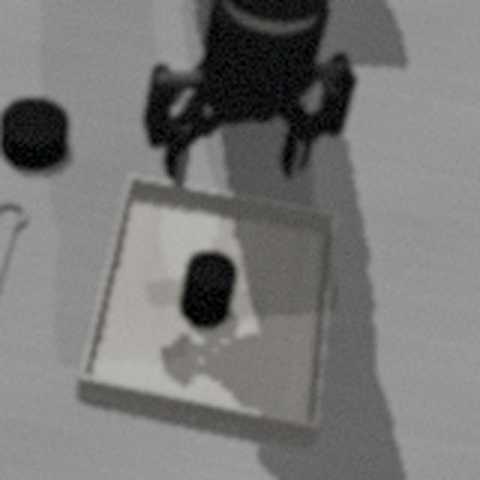

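The cap stands upright, rim down, in the tray at crop (210,290), and the gripper is clear. Back to the post.

Call:
{"api": "servo_tool", "payload": {"commands": [[-0.07, -0.27, -0.163, 0, -0.006, 0, 0.4], [-0.07, -0.27, -0.163, 0, 0, 0, 0.4], [-0.07, -0.27, -0.163, 0, 0, 0, 0.4], [-0.05, -0.27, -0.163, 0, 0, 0, 0.4], [0, -0.27, -0.163, 0, 0, 0, 0.4]]}}

```text
time: 10.95
ee_pos: [516.4, -56.3, 208.8]
orientation: [-0.124, 0.683, 0.119, 0.71]
wrist_force: [1.5, 0.3, -0.4]
grip_width: 0.605
```

```bash
python3 -c "
from h import *
go(466.5,-240,150)"
```

```text
pos [516.418 -56.304 208.829] t 10.95 dist 199.2406444468917 rows 3.9848128889378343 frac [ 0.379 -1.035 -0.741] turn [0.004 0.012 0.004] grip 0.6046632659840948 F [ 1.471  0.295 -0.358] q [-0.244 -0.014 -0.009  1.537  0.01  -0.588]
```

Call:
{"api": "servo_tool", "payload": {"commands": [[0, -0.26, -0.183, 0.004, 0.012, 0.004, 0.4], [0.05, -0.26, -0.183, 0, 0, 0, 0.4], [0.08, -0.25, -0.183, 0, 0, 0, 0.4], [0.1, -0.22, -0.155, 0, 0, 0, 0.4], [0, 0, 0, 0, 0, 0, 0.4]]}}

```text
time: 11.45
ee_pos: [463.7, -244.7, 181.9]
orientation: [-0.118, 0.694, 0.11, 0.702]
wrist_force: [-1.2, 0.1, 0.5]
grip_width: 0.601
```

```bash
python3 -c "
from h import *
go(466.5,-238,125)"
```

```text
pos [ 463.738 -244.661  181.897] t 11.45 dist 57.35233850837627 rows 1.1470467701675253 frac [0.379 0.041 0.028] turn [-0.002  0.003  0.004] grip 0.6010273411969179 F [-1.209  0.101  0.469] q [-0.613  0.023 -0.025  1.507 -0.001 -0.937]
```

Call:
{"api": "servo_tool", "payload": {"commands": [[0.15, 0.04, 0.025, -0.002, 0.003, 0.004, 0.4], [0.2, 0, 0, 0, 0, 0, 0.4], [0, 0, 0, 0, 0, 0, 0.4]]}}

```text
time: 11.75
ee_pos: [466.6, -240.0, 132.6]
orientation: [-0.116, 0.696, 0.113, 0.699]
wrist_force: [-1.7, 0.3, -0.3]
grip_width: 0.598
```

```bash
python3 -c "
from h import *
go(466.5,-238,70)"
```

```text
pos [ 466.582 -240.05   132.602] t 11.75 dist 62.63558236191811 rows 1.2527116472383621 frac [0.417 0.015 0.002] turn [-0.002  0.001  0.002] grip 0.5978476507733081 F [-1.69   0.322 -0.304] q [-0.603  0.041 -0.104  1.42   0.    -0.929]
```

Call:
{"api": "servo_tool", "payload": {"commands": [[0.14, 0.012, 0, 0, 0, 0, 0.4], [0.14, 0, 0, 0, 0, 0, 0.4], [0.12, 0, 0, 0, 0, 0, 0.5], [0, 0, 0, 0, 0, 0, 0.58], [0, 0, 0, 0, 0, 0, 0.58]], "grip_force": 20}}

```text
time: 12.25
ee_pos: [471.9, -238.4, 82.2]
orientation: [-0.121, 0.692, 0.112, 0.703]
wrist_force: [0.8, 0.7, -0.0]
grip_width: 0.417
```

```bash
python3 -c "
from h import *
go(466.5,-238,72)"
```

```text
pos [ 471.884 -238.39    82.151] t 12.25 dist 11.497263223794144 rows 0.2299452644758829 frac [ 0.067  0.015 -0.034] turn [-0.     0.004  0.005] grip 0.41676461440457896 F [ 0.839  0.685 -0.044] q [-0.595  0.056 -0.19   1.306  0.001 -0.926]
```

Call:
{"api": "servo_tool", "payload": {"commands": [[0.07, 0.01, -0.034, 0, 0.004, 0.005, 0.65], [0, 0, 0, 0, 0, 0, 0.7], [0, 0, 0, 0, 0, 0, 0.7], [0, 0, 0, 0, 0, 0, 0.7]]}}

```text
time: 12.65
ee_pos: [469.3, -240.1, 76.2]
orientation: [-0.118, 0.696, 0.115, 0.699]
wrist_force: [-0.2, 0.3, -0.1]
grip_width: 0.301
```

```bash
cat >> h.py <<'E'
C=np.array([576,-251.])
def arc(th,z=72,ov=0):
    a=np.radians(173.3)+th;p=C+110*np.array([np.cos(a),np.sin(a)])+ov*np.array([-np.sin(a),np.cos(a)])
    go(*p,z)
E
python3 -c "
from h import *
go(466.5,-238,72)
for t in(.3,.6,.9): arc(t,ov=8 if t==.9 else 0)
"
```

```text
pos [ 469.293 -240.15    76.236] t 12.65 dist 5.51068199152248 rows 0.1102136398304496 frac [ 0.028  0.02  -0.013] turn [-0.     0.001  0.001] grip 0.3012660035734743 F [-0.213  0.252 -0.101] q [-0.601  0.071 -0.186  1.308  0.001 -0.932]
pos [ 469.293 -240.15    76.236] t 12.65 dist 31.19818557001369 rows 0.6239637114002737 frac [ 0.029 -0.191 -0.076] turn [-0.     0.001  0.001] grip 0.3012660035734743 F [-0.213  0.252 -0.101] q [-0.601  0.071 -0.186  1.308  0.001 -0.932]
pos [ 469.293 -240.15    76.236] t 12.65 dist 62.78100345503331 rows 1.255620069100666 frac [ 0.03  -0.411 -0.076] turn [-0.     0.001  0.001] grip 0.3012660035734743 F [-0.213  0.252 -0.101] q [-0.601  0.071 -0.186  1.308  0.001 -0.932]
pos [ 469.293 -240.15    76.236] t 12.65 dist 100.29486975849713 rows 2.0058973951699426 frac [ 0.031 -0.668  0.013] turn [-0.     0.001  0.001] grip 0.3012660035734743 F [-0.213  0.252 -0.101] q [-0.601  0.071 -0.186  1.308  0.001 -0.932]
```

Call:
{"api": "servo_tool", "payload": {"commands": [[0.02, -0.06, -0.03, 0, 0, 0, 0.7], [0, -0.08, -0.03, 0, 0, 0, 0.7], [0, -0.08, -0.02, 0, 0, 0, 0.7]]}}

```text
time: 12.95
ee_pos: [467.1, -267.9, 73.4]
orientation: [-0.113, 0.695, 0.123, 0.699]
wrist_force: [-2.1, 6.2, 4.8]
grip_width: 0.295
```

```bash
python3 -c "
from h import *
for t in(.3,.6,.9): arc(t,ov=8 if t==.9 else 0)
"
```

```text
pos [ 467.147 -267.908   73.429] t 12.95 dist 3.497413053752297 rows 0.06994826107504594 frac [ 0.009 -0.021 -0.003] turn [ 0.001  0.002 -0.004] grip 0.29545260562716275 F [-2.07   6.244  4.846] q [-0.653  0.113 -0.147  1.318  0.013 -0.989]
pos [ 467.147 -267.908   73.429] t 12.95 dist 36.07778563753416 rows 0.7215557127506833 frac [ 0.006 -0.24  -0.003] turn [ 0.001  0.002 -0.004] grip 0.29545260562716275 F [-2.07   6.244  4.846] q [-0.653  0.113 -0.147  1.318  0.013 -0.989]
pos [ 467.147 -267.908   73.429] t 12.95 dist 75.76707029041765 rows 1.515341405808353 frac [ 0.004 -0.498  0.084] turn [ 0.001  0.002 -0.004] grip 0.29545260562716275 F [-2.07   6.244  4.846] q [-0.653  0.113 -0.147  1.318  0.013 -0.989]
```

Call:
{"api": "servo_tool", "payload": {"commands": [[0, -0.09, 0, 0, 0, -0.004, 0.7], [0, -0.09, 0, 0, 0, 0, 0.7], [0, -0.08, 0.01, 0, 0, 0, 0.7], [0, -0.08, 0.02, 0, 0, 0, 0.7]]}}

```text
time: 13.35
ee_pos: [478.0, -304.4, 71.0]
orientation: [-0.108, 0.7, 0.13, 0.693]
wrist_force: [-6.5, 6.4, 3.8]
grip_width: 0.296
```

```bash
python3 -c "
from h import *
for t in(.6,.9): arc(t,ov=8 if t==.9 else 0)
"
```

```text
pos [ 477.979 -304.37    70.972] t 13.35 dist 2.5696871642840016 rows 0.051393743285680034 frac [-0.006  0.013  0.009] turn [ 0.002 -0.001 -0.01 ] grip 0.29574854219712965 F [-6.533  6.351  3.827] q [-0.692  0.211 -0.042  1.348  0.012 -1.031]
pos [ 477.979 -304.37    70.972] t 13.35 dist 39.44206559644194 rows 0.7888413119288389 frac [-0.015 -0.245  0.095] turn [ 0.002 -0.001 -0.01 ] grip 0.29574854219712965 F [-6.533  6.351  3.827] q [-0.692  0.211 -0.042  1.348  0.012 -1.031]
```

Call:
{"api": "servo_tool", "payload": {"commands": [[-0.01, -0.09, 0.03, 0.002, 0, -0.01, 0.7], [-0.01, -0.09, 0.035, 0, 0, 0, 0.7], [0, -0.07, 0.03, 0, 0, -0.005, 0.7]]}}

```text
time: 13.65
ee_pos: [493.8, -327.0, 69.5]
orientation: [-0.114, 0.705, 0.12, 0.69]
wrist_force: [-4.8, 8.4, 5.3]
grip_width: 0.302
```

```bash
python3 -c "
from h import *
for t in(.9,): arc(t);arc(t,ov=8)
"
```

```text
pos [ 493.766 -326.971   69.473] t 13.65 dist 5.222785222224077 rows 0.10445570444448155 frac [-0.018 -0.019  0.023] turn [ 0.001 -0.006 -0.004] grip 0.30154117999523244 F [-4.777  8.434  5.32 ] q [-0.693  0.269  0.024  1.346 -0.01  -1.026]
pos [ 493.766 -326.971   69.473] t 13.65 dist 12.56779058140832 rows 0.2513558116281664 frac [-0.019 -0.067  0.046] turn [ 0.001 -0.006 -0.004] grip 0.30154117999523244 F [-4.777  8.434  5.32 ] q [-0.693  0.269  0.024  1.346 -0.01  -1.026]
```

Call:
{"api": "servo_tool", "payload": {"commands": [[-0.025, -0.06, 0.04, 0, -0.006, -0.004, 0.7], [0, -0.05, 0.03, 0, 0, 0, 0.7]]}}

```text
time: 13.85
ee_pos: [501.3, -330.8, 68.8]
orientation: [-0.11, 0.702, 0.125, 0.692]
wrist_force: [-10.0, 12.7, 10.1]
grip_width: 0.301
```

```bash
python3 -c "
from h import *
for t in(.9,): arc(t);arc(t,ov=8)
"
```

```text
pos [ 501.332 -330.767   68.806] t 13.85 dist 5.075189008954733 rows 0.10150378017909466 frac [-0.021  0.021 -0.016] turn [ 0.001 -0.003 -0.008] grip 0.3008390024878027 F [-10.002  12.651  10.075] q [-0.696  0.296  0.055  1.357  0.003 -1.031]
pos [ 501.332 -330.767   68.806] t 13.85 dist 5.290329387567919 rows 0.10580658775135837 frac [-0.022 -0.027  0.007] turn [ 0.001 -0.003 -0.008] grip 0.3008390024878027 F [-10.002  12.651  10.075] q [-0.696  0.296  0.055  1.357  0.003 -1.031]
```

Call:
{"api": "servo_tool", "payload": {"commands": [[-0.02, -0.04, 0.025, 0, -0.003, -0.008, 0.7], [-0.01, -0.04, 0.025, 0, 0, 0, 0.7]]}}

```text
time: 14.05
ee_pos: [502.3, -330.2, 68.2]
orientation: [-0.11, 0.704, 0.127, 0.69]
wrist_force: [-8.6, 9.3, 5.3]
grip_width: 0.299
```

Run:
```python
from h import *
arc(.9)
a=camera("scene");b=camera("top")
for n in("tension_arm","post"):
  for m in mark_of("scene",n)[:1]: print(n,m["p"],m["position"])
C3=lambda a,z:[576+110*np.cos(a),-251+110*np.sin(a),z]
e=np.radians(173.3)+.9
print(proj("scene",C3(e,100)),proj("top",C3(e,58)))
def crop(im,x,y,w=45,s=6.): return cv2.resize(im[y-w:y+w,x-w:x+w],None,fx=s,fy=s,interpolation=cv2.INTER_CUBIC)
cv2.imwrite("pics/c6.png",cv2.resize(np.hstack([crop(a,220,230),crop(b,400,250)]),(800,400))[:,:,::-1])
```

```text
pos [ 502.332 -330.178   68.211] t 14.05 dist 5.9413688583572775 rows 0.11882737716714555 frac [-0.024  0.02  -0.024] turn [ 0.001 -0.005 -0.008] grip 0.2991382366355519 F [-8.587  9.287  5.33 ] q [-0.693  0.303  0.063  1.362 -0.    -1.029]Traceback (most recent call last):
  File "<stdin>", line 5, in <module>
ValueError: it knows: bearing, black_bottle, cap_center, dust_cap, grey_bottle, jug, post, tensioner, tray, wide_cap, wrench
```

Call:
{"api": "servo_tool", "payload": {"commands": [[-0.03, -0.07, 0.045, 0, -0.003, -0.008, 0.7], [-0.01, -0.07, 0.045, 0, 0, 0, 0.7]]}}

```text
time: 14.35
ee_pos: [503.7, -329.5, 66.9]
orientation: [-0.104, 0.711, 0.134, 0.682]
wrist_force: [-15.2, 19.4, 12.3]
grip_width: 0.304
```

Run:
```python
from h import *
arc(.9)
a=camera("scene");b=camera("top")
arc(.9)
C3=lambda a,z:[576+110*np.cos(a),-251+110*np.sin(a),z]
e=np.radians(173.3)+.9
pa=proj("scene",C3(e,100));pb=proj("top",C3(e,58));print(pa,pb)
def crop(im,x,y,w=45,s=6.): return cv2.resize(im[y-w:y+w,x-w:x+w],None,fx=s,fy=s,interpolation=cv2.INTER_CUBIC)
cv2.imwrite("pics/c6.png",cv2.resize(np.hstack([crop(a,220,230),crop(b,400,250)]),(800,400))[:,:,::-1])
```

```text
pos [ 503.736 -329.531   66.934] t 14.35 dist 7.6817518787202586 rows 0.15363503757440516 frac [-0.032  0.02  -0.035] turn [ 0.002 -0.011 -0.015] grip 0.30443467630974147 F [-15.156  19.375  12.277] q [-0.689  0.337  0.102  1.395 -0.004 -1.027]
pos [ 504.126 -329.288   66.628] t 14.45 dist 8.149255902233394 rows 0.16298511804466786 frac [-0.034  0.02  -0.038] turn [ 0.002 -0.011 -0.016] grip 0.29856593914228774 F [-17.026  16.668   9.617] q [-0.688  0.339  0.103  1.395 -0.003 -1.027]
[197.983 204.502] [420.508 256.703]
```

View pics/c6.png

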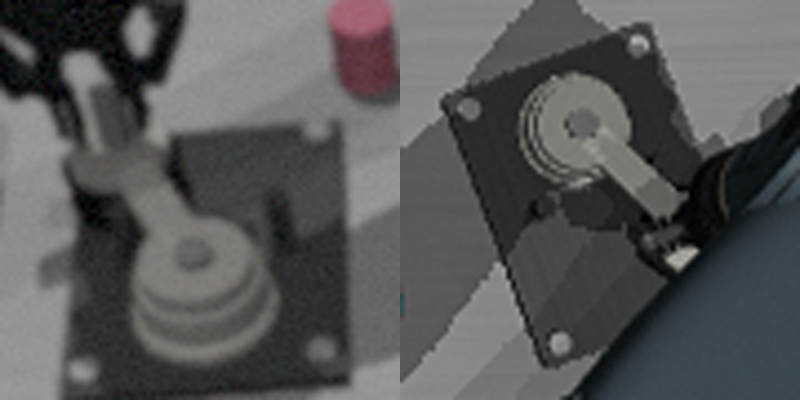

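The arm has swung to the far side: in the crop its direction is about 226°, against about 225° expected at the stop. The gripper is still around the post. I'll take out the small tilt, then hold with a steady push and check for creep.

Call:
{"api": "servo_tool", "payload": {"commands": [[-0.03, -0.05, 0.01, 0.002, -0.011, -0.016, 0.7], [-0.02, -0.05, 0.02, 0, -0.003, -0.004, 0.7]]}}

```text
time: 14.65
ee_pos: [505.2, -329.4, 67.2]
orientation: [-0.111, 0.698, 0.124, 0.697]
wrist_force: [-10.0, 9.8, 2.3]
grip_width: 0.299
```

Run:
```python
from h import *
arc(.9)
for _ in range(12): camera("top")
arc(.9)
```

```text
pos [ 505.173 -329.441   67.237] t 14.65 dist 8.620575490175485 rows 0.1724115098035097 frac [-0.031  0.022 -0.043] turn [ 0.001  0.001 -0.006] grip 0.2986754391336577 F [-9.964  9.805  2.326] q [-0.695  0.29   0.045  1.341  0.011 -1.03 ]
pos [ 505.079 -329.407   67.204] t 15.25 dist 8.557814276690904 rows 0.17115628553381806 frac [-0.032  0.021 -0.043] turn [ 0.001  0.    -0.006] grip 0.29796028739652064 F [-7.378  9.973  2.173] q [-0.695  0.292  0.048  1.343  0.011 -1.03 ]
```

Call:
{"api": "servo_tool", "payload": {"commands": [[-0.01, -0.075, 0.03, 0, 0, -0.006, 0.7]]}}

```text
time: 15.35
ee_pos: [505.7, -329.7, 66.3]
orientation: [-0.11, 0.701, 0.126, 0.693]
wrist_force: [-18.2, 21.4, 15.1]
grip_width: 0.297
```

Run:
```python
from h import *
arc(.9)
for _ in range(10): a=camera("scene")
arc(.9)
print([(round(m["p"],2),m["position"],ray("scene",m["position"],30)) for m in mark_of("scene","cap_center")])
cv2.imwrite("pics/c7.png",a[:,:,::-1])
```

```text
pos [ 505.681 -329.669   66.315] t 15.35 dist 9.585780059843533 rows 0.19171560119687064 frac [-0.037  0.024 -0.046] turn [ 0.001 -0.002 -0.008] grip 0.29692006734374954 F [-18.201  21.416  15.136] q [-0.692  0.303  0.06   1.352  0.006 -1.028]
pos [ 505.916 -329.314   65.973] t 15.85 dist 9.945901186641878 rows 0.19891802373283757 frac [-0.039  0.023 -0.048] turn [ 0.002 -0.002 -0.008] grip 0.3003988185227304 F [-14.217  17.67    9.464] q [-0.691  0.303  0.059  1.351  0.006 -1.028]
[(0.81, [256.5, 190.5], array([ 333.306, -233.269,   30.   ])), (0.62, [388.1, 274.4], array([556.885, 171.535,  30.   ])), (0.53, [290.4, 227.0], array([454.778, -99.617,  30.   ])), (0.51, [296.6, 203.5], array([ 360.664, -106.87 ,   30.   ])), (0.48, [218.1, 259.1], array([ 604.422, -244.139,   30.   ]))]
```

View pics/c7.png

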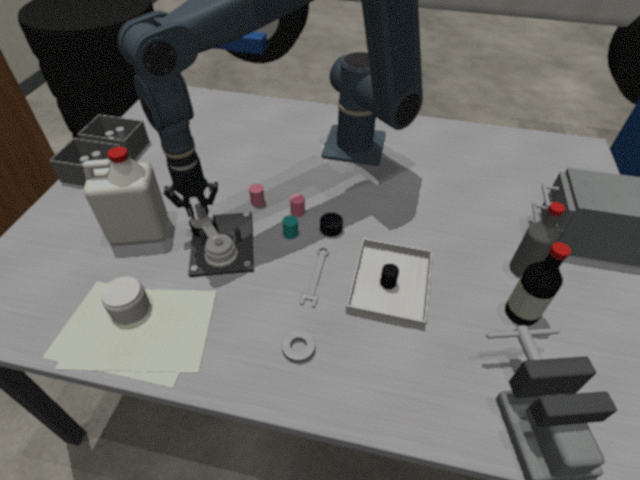

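The cap stands in the tray at (389,276), everything else is where it was, and the arm is held at its far stop with about 23 N. Handing in.

```bash
python3 -c "
from rig import *
print(hand_in())"
```

```text
the job is handed in; nothing more can be done
None
```

I lifted the dust cap off the post and stood it, open end down, near the middle of the tray. I then pushed the post round to the far stop and handed in while still holding it there.

**Last checks:**
- **Cap:** the final picture shows it upright in the tray, at about (557, 172) mm.
- **Other things:** in the final picture nothing else on the bench looks moved.
- **Arm at its stop:** further push commands hardly moved the post. The sideways push was about 23 N, against the 8.6 N the spring gives at the stop, and the pose stayed steady to about 0.5 mm over half a second. In the picture the arm points at about 227°, against about 225° expected, which is within what I can read from the image.
- **Time:** about 16 s of the 64 s allowed.

**Less clean points:**
- **Upward force:** while holding the post, the wrist also shows about 9–15 N upward. It is probably friction on the post, or a fingertip lightly touching the arm; I did not find out which.
- **Set-down:** the wrist showed almost no force when the cap touched the tray, so I judged contact from the height stalling where predicted.

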